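# Turn the spice row round into the new wire rack

### The arm

A 7-joint arm with a two-finger parallel gripper is mounted at the origin on the work surface. World frame = base frame: x ahead of the robot, y to its left, z up, the work surface at z = 0. Lengths are in m, angles in rad, forces in N, time in s.
With the tool pointing down it reaches from about 0.425 to 0.95 m from the base axis. Payload 4.7 kg.
Tool frame: the origin (TCP) lies on the mounting face of the last link; the fingertips stand 173 mm ahead of it and the grasp point (between the pads) lies 155 mm ahead of it; z points along the fingers, y is the line along which they close (so a half turn about z gives the same grasp; the last joint's range is limited). The gripper opens to 85 mm and grips with 20 to 120 N. Pads are 22 mm wide; open, the fingers measure 114 mm over their backs; the gripper's body (76 mm by 85 mm) begins 54 mm behind the grasp point. The pads swing forward as they close: fully open they stand 13 mm farther back than shut.
Start: joints at [-1.28, 0.469, -0.049, 1.532, 0.024, 1.141, -0.082], TCP at [0.212, 0.641, 0.405] pointing down, gripper open.
Joint ranges: [-2.59, 2.59], [-0.33, 1.99], [-1.39, 1.29], [0.1, 2.45], [-1.04, 4.18], [0.21, 1.99], [-2.66, 2.66]. Speed limits (rad/s): [2.57, 2.57, 3.14, 3.14, 3.14, 3.14, 3.14].

### API

Orientations are given as a unit quaternion [w, x, y, z].
In Python, from station import manip gives the robot as it stands.
- The arm moves only by the tool play_rows, never from a script. Its argument "steps" is a list of rows, each an object with "delta_rot": the turn, a rotation vector about the tool's x, y, z normalised to -1 to 1, where 1 is 45 degrees, a list of three; "delta_pos": the shift along the tool's x, y, z normalised to -1 to 1, where 1 is 200 mm, a list of three; "claw": the finger opening in mm, from 0 to 85.4. In form: [{"delta_rot": [ax, ay, az], "delta_pos": [tx, ty, tz], "claw": claw}, ...]. A call has 1 to 5 rows; each row is the pose to reach, as a shift and turn from the pose commanded when the call began, along the tool's axes at that moment; what a row does not reach only later rows make up. A row lasts 1/12 s, in which the tool goes at most 41.7 mm and 7.16 degrees, less where a joint would pass 70% of its speed; a pose out of reach is approached as far as the arm can. A call with a number of a shift or a turn outside -1 to 1 is refused whole. A call with a gripper value outside its range is refused whole. The fingers move at their own pace and stop on an object; the grip force is fixed at half the most. Time passes only in rows, so rows that repeat a pose let the fingers close. It gives the time, the measured TCP pose, the force, the opening and the grip force at its end, in the units of the state.
- manip.observe(): the state, without advancing time (a new reading comes with each control period).
- manip.read_camera(name): name is "side" or "top"; returns a dict with "img" (400x640x3 uint8, blue, green, red), "camera_matrix" (3x3 intrinsics, pixels), "k1" (the pictures are not rectified: a ray, as slopes to the right and down, at radius r is drawn at 1 + k1 r^2 times it, then the intrinsics apply), "xyz" and "rotation" of the camera in the world. Camera axes: x right, y up, looking along -z (the intrinsics and any distortion apply to the point x, -y, -z); pixel columns grow to the right and rows downward; lengths in m; the calibration is good to about 2 mm. A picture is of the moment at which its call begins. There is no depth.
- manip.sign_off(): hands the job in; it is judged then, once.
The state is a dict: "time": time; "qpos": joint angles; "joint_vel": joint speeds; "effort": joint torques, N m; "eef_pos": TCP position; "orientation": TCP orientation; "force": force on the tool from outside, world axes, zero at the start; "wrist_torque": the same for the moment, N m; "finger_gap": opening from 0.0 (shut) to 1.0 (fully open); "grasp_force": force on a finger pad.
Only numpy, scipy, OpenCV 4.12 (cv2) and the standard library are available. Lean on these libraries where they do the work, as an engineer would, in place of code of your own. Each camera call takes 0.05 s, during which the arm holds its last target. There are 200 camera calls.

### The job

Move the four spice tins from the old wooden rack into the new white wire rack in reverse order, one per compartment, so that the tin at the left end of the old rack ends at the right end of the new one and so on along the row. Keep the tins upright, set them down gently and leave them standing on the rack's deck; do not disturb the pepper mill.

Things in the scene. Friction and masses are not known exactly. Their poses are not given: they have to be found in the camera images.
- jar_red: loose steel spice tin with a red lid and a red band; a straight upright cylinder 42 mm in diameter and 90 mm high (the lid, its top 20 mm, is fixed on and of the same diameter), about 140 g. Origin: centre of the underside; z is its axis, up. It starts on one of the four cork discs of the old rack (underside 13 mm above the worktop).
- jar_yellow: loose steel spice tin with a yellow lid and a yellow band; a straight upright cylinder 42 mm in diameter and 90 mm high (the lid, its top 20 mm, is fixed on and of the same diameter), about 140 g. Origin: centre of the underside; z is its axis, up. It starts on one of the four cork discs of the old rack (underside 13 mm above the worktop).
- jar_green: loose steel spice tin with a green lid and a green band; a straight upright cylinder 42 mm in diameter and 90 mm high (the lid, its top 20 mm, is fixed on and of the same diameter), about 140 g. Origin: centre of the underside; z is its axis, up. It starts on one of the four cork discs of the old rack (underside 13 mm above the worktop).
- jar_blue: loose steel spice tin with a blue lid and a blue band; a straight upright cylinder 42 mm in diameter and 90 mm high (the lid, its top 20 mm, is fixed on and of the same diameter), about 140 g. Origin: centre of the underside; z is its axis, up. It starts on one of the four cork discs of the old rack (underside 13 mm above the worktop).
- cork_red: cork disc, 58 mm across, 3 mm thick, fixed in the old rack's well where the red-lidded tin starts; it stays there. All four look alike. Origin: centre of underside, 10 mm above the worktop; x across the old rack away from the robot, y along it to the robot's left. The old rack: a fixed dark wooden strip 76 mm deep and 296 mm long, with four open-topped square wells in a row.
- cork_yellow: cork disc, 58 mm across, 3 mm thick, fixed in the old rack's well where the yellow-lidded tin starts; it stays there. All four look alike. Origin: centre of underside, 10 mm above the worktop; x across the old rack away from the robot, y along it to the robot's left. The old rack's walls are 6 mm thick, their tops 22 mm above the worktop.
- cork_green: cork disc, 58 mm across, 3 mm thick, fixed in the old rack's well where the green-lidded tin starts; it stays there. All four look alike. Origin: centre of underside, 10 mm above the worktop; x across the old rack away from the robot, y along it to the robot's left. The old rack may stand nearer to the robot than the new one or beyond it, turned up to about 9 degrees.
- cork_blue: cork disc, 58 mm across, 3 mm thick, fixed in the old rack's well where the blue-lidded tin starts; it stays there. All four look alike. Origin: centre of underside, 10 mm above the worktop; x across the old rack away from the robot, y along it to the robot's left. The four discs lie in one straight row, 72 mm apart.
- new_rack: new rack: fixed white wire rack with a black deck, 76 mm deep, 294 long, turned up to 9 degrees. Origin: its middle at worktop height; x across it, away from the robot; y along it to the robot's left. Flat deck at z = 30 mm. White rails 6 mm thick (tops at z = 49) part it into four open-topped compartments, centres at x = 0, y = +108, +36, -36, -108 mm, clear 64 mm across, 66 along.
- mill: bystander: turned brown wooden pepper mill, foot 58 mm in diameter, 155 mm high, standing loose on the worktop to the left or right of the racks. Origin: centre of its underside. A blue mug 92 mm high and a green oil bottle 210 mm high also stand out to the sides of the racks.
Mind the look-alikes: they are no part of the job. What is shaped like the jar_red but black or purple is not meant.

How it is judged:
By the outcome, as a careful person would: the job done as asked, in the order asked, and still so for the second after the job is handed in, with the robot touching nothing.
It also fails if it takes over 109 s, if anything falls off the work surface, if the arm or the gripper's body presses on something with over 40 N, if the wrist force passes 120 N, or if a joint passes its speed limit or range.

## Working session

There is one attempt and no reset: what is moved stays moved. The work goes in short steps, Python scripts to look and compute and a tool call to move; the robot and the scene stay as the last step left them, time stands still between calls to the robot, and variables do not carry over. Pictures are saved under pics/ and viewed, at most 14 in all, crops included, and the job is handed in when it is done.

Besides the shell and the picture viewer there is one more tool, called after "Request:" as a command line: name --argument value ..., lists and objects as JSON in quotes. play_rows: Moves the arm, as the interface text tells. Scaled input: -1 to 1 covers 200 mm each way for a shift and 45 degrees each way for a turn. Its arguments: {"type":"object","properties":{"steps":{"type":"array"}},"required":["steps"]}

```bash
ls; mkdir -p pics; python3 - <<'E'
from station import manip
import cv2
for n in("top","side"):
    c=manip.read_camera(n); cv2.imwrite(f"pics/{n}0.png",c["img"]); print(n,c["camera_matrix"],c["k1"],c["xyz"],c["rotation"])
print(manip.observe())
E
```

```text
pics
top [[516.91872797   0.         313.82789131]
 [  0.         516.91872797 199.15863185]
 [  0.           0.           1.        ]] -0.14606960176381992 [0.26029685 0.02692574 1.26796676] [ 0.71219618  0.06104789 -0.07529146 -0.69525604]
side [[383.50262771   0.         315.35345695]
 [  0.         383.50262771 201.42060355]
 [  0.           0.           1.        ]] -0.009833380505965805 [0.28755503 0.65620177 0.82366229] [-0.15392481 -0.05362167  0.34634909  0.92383666]
{'time': 0.1, 'qpos': array([-1.27987684,  0.46935418, -0.04859139,  1.53356529,  0.02405382,
        1.14102832, -0.08227411]), 'joint_vel': array([ 1.23731031e-03, -9.93958470e-04, -4.19984539e-04, -4.09999539e-03,
        8.06055307e-05,  3.63933795e-03,  2.21740644e-03]), 'effort': array([ 7.62922682e-04, -5.11513495e+01, -4.67916916e-02, -2.38391250e+01,
        1.08242675e-02,  4.39424810e-03,  1.24174863e-05]), 'eef_pos': array([0.2121202 , 0.64056937, 0.40377442]), 'orientation': array([-1.29956471e-04,  1.59213122e-01,  9.87243839e-01, -8.76412004e-04]), 'force': array([ 0.01067612,  0.36479261, -0.38627632]), 'wrist_torque': array([-0.05488039,  0.04351911,  0.01428543]), 'grasp_force': 0.0, 'finger_gap': 1.0010969155091198}
```

View pics/top0.png

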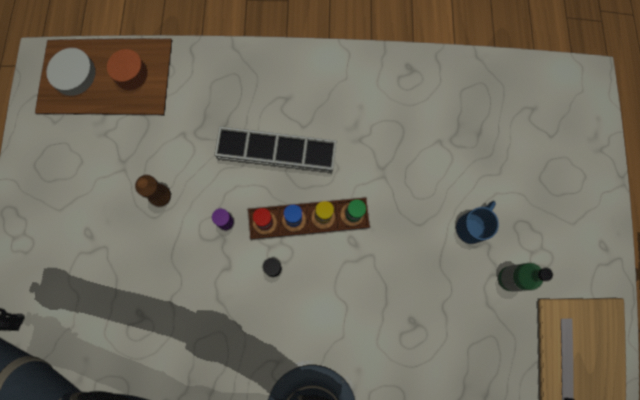

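View pics/side0.png

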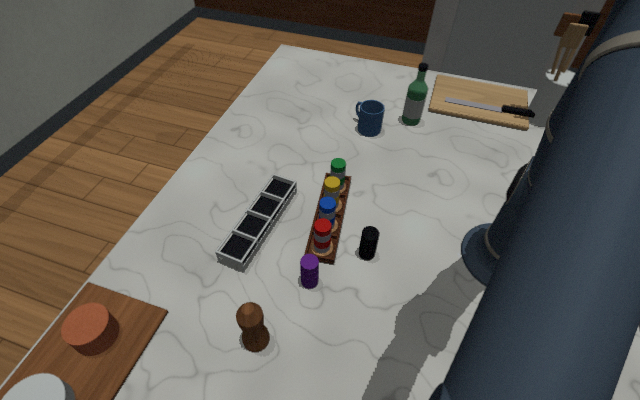

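The candidates in the top view are red (262,216), blue (293,214), yellow (324,210) and green (356,209), all in the wooden rack. The look-alikes are purple (222,218) and black (272,267). The mill is at (150,188) and the new rack is around (276,150).

```bash
cat > h.py <<'E'
import numpy as np, cv2
from scipy.spatial.transform import Rotation as R
from station import manip
def rot(q): return R.from_quat([q[1],q[2],q[3],q[0]])
def ray(c,uv):
    K=np.array(c["camera_matrix"]); d=np.array([(uv[0]-K[0,2])/K[0,0],(uv[1]-K[1,2])/K[1,1]]); s=d.copy()
    for _ in range(20): s=d/(1+c["k1"]*(s@s))
    return np.array(c["xyz"]),rot(c["rotation"]).apply([s[0],-s[1],-1])
def onz(c,uv,z):
    o,d=ray(c,uv); return o+d*(z-o[2])/d[2]
HUE={"red":[(0,6),(174,180)],"yellow":[(22,34)],"green":[(50,80)],"blue":[(105,118)]}
def mask(img,name,smin=140,vmin=40):
    h=cv2.cvtColor(img,cv2.COLOR_BGR2HSV); m=0
    for a,b in HUE[name]: m=m|cv2.inRange(h,(a,smin,vmin),(b,255,255))
    return m
def plan(pos,yaw):
    """shift/turn in tool units from measured pose; yaw = world direction of tool y (deg), tool z down"""
    s=manip.observe(); r=rot(s["orientation"])
    y=np.array([np.cos(np.radians(yaw)),np.sin(np.radians(yaw)),0]); z=np.array([0,0,-1.]); x=np.cross(y,z)
    t=R.from_matrix(np.c_[x,y,z]); rv=np.degrees((r.inv()*t).as_rotvec())
    d=r.inv().apply(np.array(pos)-s["eef_pos"])
    print("pos",np.round(d/0.2,3),"rot",np.round(rv/45,3),"mm",np.round(d*1000),"deg",np.round(rv,1))
E
python3 - <<'E'
from h import *
ims=[]
for n in("top","side"):
    c=manip.read_camera(n); img=c["img"]
    if n=="top":
        reg=(slice(190,245),slice(245,375))
    else: reg=(slice(150,265),slice(300,356))
    for col in HUE:
        m=np.zeros(img.shape[:2],np.uint8); m[reg]=mask(img,col)[reg]
        k,l,st,ce=cv2.connectedComponentsWithStats(m)
        i=1+np.argmax(st[1:,4]); print(n,col,st[i],ce[i].round(1),onz(c,ce[i],.103).round(4))
t=manip.read_camera("top")["img"][120:250,205:380]; s=manip.read_camera("side")["img"][145:275,205:385]
cv2.imwrite("pics/ct.png",cv2.resize(np.vstack([cv2.resize(t,None,fx=4,fy=4,interpolation=2)]),None,fx=1,fy=1)*1)
cv2.imwrite("pics/cs.png",cv2.resize(s,None,fx=4,fy=4,interpolation=2))
E
```

```text
top red [252 208  20  19 290] [261.5 216.7] [0.4445 0.1243 0.103 ]
top yellow [315 201  19  19 282] [324.2 209.9] [ 0.4639 -0.0184  0.103 ]
top green [348 200  17  18 231] [356.3 208.4] [ 0.4694 -0.0922  0.103 ]
top blue [284 205  17  18 247] [292.5 213.4] [0.454  0.0539 0.103 ]
side red [314 218  18  19 270] [322.1 226.7] [0.4437 0.1303 0.103 ]
side yellow [324 176  16  16 215] [331.7 183.6] [ 0.4637 -0.0113  0.103 ]
side green [331 158  14  15 167] [337.7 164.8] [ 0.4691 -0.0842  0.103 ]
side blue [319 196  17  18 230] [327.1 204.5] [0.4534 0.0608 0.103 ]
```

View pics/ct.png

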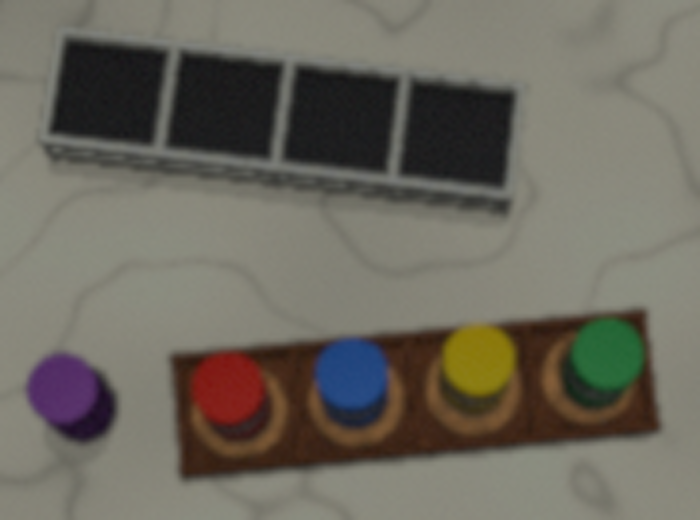

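View pics/cs.png

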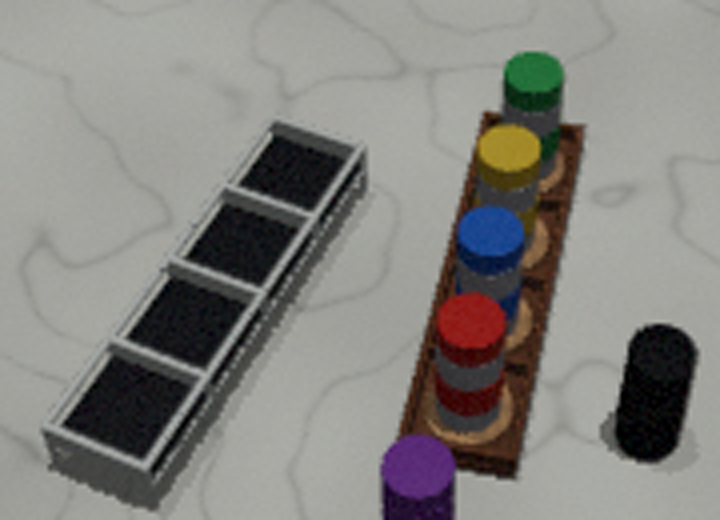

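The top crop shows the tins from left to right as red, blue, yellow, green. The purple look-alike is outside the rack at crop (65,388). The new rack's rim corners are at crop (62,35), (520,85), (510,188) and (42,140); in the side crop they are at (275,122), (367,148), (152,470) and (45,430).

```bash
python3 - <<'E'
from h import *
t=manip.read_camera("top"); s=manip.read_camera("side")
A=[(62,35),(520,85),(510,190),(42,142)]; B=[(45,430),(275,122),(367,148),(152,470)]
for c,P,o in((t,A,(205,120)),(s,B,(205,145))):
    W=np.array([onz(c,((u-1.5)/4+o[0],(v-1.5)/4+o[1]),.049)[:2] for u,v in P]); ctr=W.mean(0); d=W[0]+W[3]-W[1]-W[2]
    print(W.round(4).tolist(),ctr,np.linalg.norm(d)/2,np.degrees(np.arctan2(d[1],d[0]))-90)
    # dark blobs (deck openings)
    g=c["img"].max(2); m=np.zeros_like(g); 
    cv2.fillConvexPoly(m,np.array([[(u/4+o[0]),(v/4+o[1])] for u,v in P]).astype(np.int32),255)
    m=((g<75)&(m>0)).astype(np.uint8); k,l,st,ce=cv2.connectedComponentsWithStats(m)
    for i in range(1,k):
        if st[i,4]>100: print(st[i],onz(c,ce[i],.03).round(4),onz(c,ce[i],.049).round(4))
th=np.radians(6.6)
plan([.446,.124,.31],6.6)
E
```

```text
[[0.6716, 0.241], [0.6467, -0.0432], [0.5797, -0.0379], [0.6025, 0.249]] [0.62510503 0.10223131] 0.28656817513487964 -4.776506306914939
[218 130  29  26 622] [0.6416 0.2126 0.03  ] [0.6358 0.2098 0.049 ]
[247 133  29  27 626] [0.6344 0.1399 0.03  ] [0.6286 0.1382 0.049 ]
[276 136  29  27 635] [0.6274 0.0671 0.03  ] [0.6218 0.0665 0.049 ]
[305 140  29  27 642] [ 0.6205 -0.0054  0.03  ] [ 0.615  -0.0049  0.049 ]
[[0.6723, 0.2468], [0.6435, -0.0388], [0.5727, -0.0362], [0.5995, 0.2511]] [0.62201272 0.1057211 ] 0.2878104139458279 -5.545111790373781
[265 176  28  22 351] [ 0.621  -0.0189  0.03  ] [ 0.613  -0.0028  0.049 ]
[251 193  30  24 400] [0.6279 0.0546 0.03  ] [0.6197 0.069  0.049 ]
[237 211  31  26 449] [0.635 0.128 0.03 ] [0.6267 0.1406 0.049 ]
[221 231  33  29 516] [0.6418 0.2013 0.03  ] [0.6333 0.2122 0.049 ]
pos [-1.922 -2.085  0.473] rot [-0.     0.     1.446] mm [-384. -417.   95.] deg [-0.   0.  65.1]
```

Target compartments in world x, y (m):

| Tin | x | y |
|---|---|---|
| green | .636 | .2095 |
| yellow | .629 | .138 |
| blue | .622 | .066 |
| red | .615 | -.0055 |

I'll hold tool yaw at 0, so tool x is world +y, tool y is world +x and tool z points down.

Request:
play_rows --steps '[{"delta_rot": [0,0,0.76],"delta_pos": [-0.68,-0.73,0],"claw": 85},{"delta_rot": [0,0,0.76],"delta_pos": [-0.68,-0.73,0],"claw": 85},{"delta_rot": [0,0,0.76],"delta_pos": [-0.68,-0.73,0],"claw": 85},{"delta_rot": [0,0,0.76],"delta_pos": [-0.68,-0.73,0],"claw": 85},{"delta_rot": [0,0,0.76],"delta_pos": [-0.68,-0.73,0],"claw": 85}]'

```text
time: 0.82
eef_pos: [0.2968, 0.4563, 0.4048]
orientation: [0.0, 0.446, 0.895, -0.0]
force: [0.4, -0.4, -1.1]
finger_gap: 0.994
grasp_force: 0.0
```

```bash
python3 - <<'E'
from h import *
print(manip.observe()["eef_pos"]); plan([.446,.124,.38],0)
E
```

```text
[0.29684185 0.45626585 0.40484486]
pos [-1.775 -0.405  0.126] rot [0.    0.001 0.823] mm [-355.  -81.   25.] deg [ 0.  0. 37.]
```

Request:
play_rows --steps '[{"delta_rot": [0,0,0.79],"delta_pos": [-0.98,-0.22,0],"claw": 85},{"delta_rot": [0,0,0.79],"delta_pos": [-0.98,-0.22,0],"claw": 85},{"delta_rot": [0,0,0.79],"delta_pos": [-0.98,-0.22,0],"claw": 85},{"delta_rot": [0,0,0.79],"delta_pos": [-0.98,-0.22,0],"claw": 85},{"delta_rot": [0,0,0.79],"delta_pos": [-0.98,-0.22,0],"claw": 85}]'

```text
time: 1.23
eef_pos: [0.3806, 0.274, 0.4051]
orientation: [0.0, 0.698, 0.716, 0.0]
force: [0.6, 0.0, 0.1]
finger_gap: 0.997
grasp_force: 0.0
```

```bash
python3 - <<'E'
from h import *
print(manip.observe()["eef_pos"]); plan([.446,.124,.31],0)
E
```

```text
[0.38058073 0.27401413 0.40506111]
pos [-0.758  0.308  0.475] rot [ 0.001 -0.     0.033] mm [-152.   62.   95.] deg [ 0.  -0.   1.5]
```

Request:
play_rows --steps '[{"delta_rot": [0,0,0.033],"delta_pos": [-0.758,0.308,0.2],"claw": 85},{"delta_rot": [0,0,0.033],"delta_pos": [-0.758,0.308,0.2],"claw": 85},{"delta_rot": [0,0,0.033],"delta_pos": [-0.758,0.308,0.2],"claw": 85},{"delta_rot": [0,0,0.033],"delta_pos": [-0.758,0.308,0.475],"claw": 85},{"delta_rot": [0,0,0.033],"delta_pos": [-0.758,0.308,0.475],"claw": 85}]'

```text
time: 1.65
eef_pos: [0.4474, 0.1252, 0.3099]
orientation: [0.001, 0.705, 0.709, 0.002]
force: [-0.3, 0.6, -0.9]
finger_gap: 0.998
grasp_force: 0.0
```

Request:
play_rows --steps '[{"delta_rot": [0,0,0],"delta_pos": [0,0,0],"claw": 85},{"delta_rot": [0,0,0],"delta_pos": [0,0,0],"claw": 85}]'

```text
time: 1.82
eef_pos: [0.4462, 0.1269, 0.3089]
orientation: [-0.0, 0.705, 0.709, -0.001]
force: [-0.2, 0.9, 1.1]
finger_gap: 0.995
grasp_force: 0.0
```

```bash
python3 - <<'E'
from h import *
print(manip.observe()["eef_pos"]); plan([.446,.124,.228],0)
t=manip.read_camera("side")["img"][100:300,230:430]
cv2.imwrite("pics/a1.png",cv2.resize(t,None,fx=3,fy=3))
E
```

```text
[0.44623242 0.12692636 0.30885887]
pos [-0.014 -0.     0.404] rot [-0.003  0.002  0.006] mm [-3. -0. 81.] deg [-0.2  0.1  0.3]
```

View pics/a1.png

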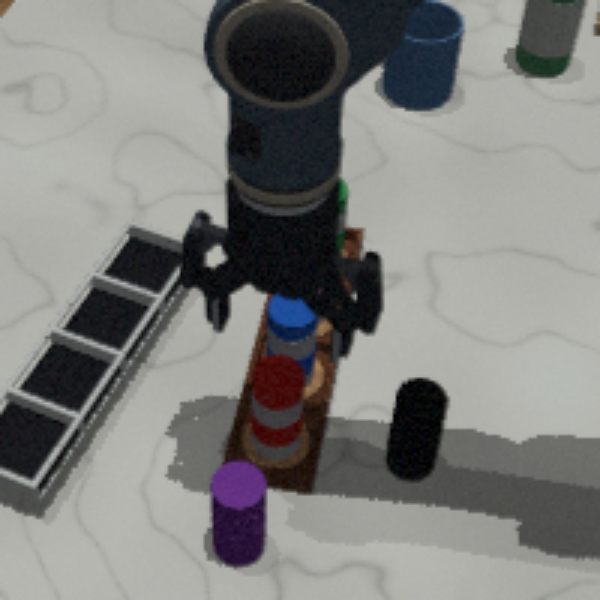

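The open fingers straddle the red tin (lid at crop (278,375)), with the mid-line near u≈282. I'm going down on it.

Request:
play_rows --steps '[{"delta_rot": [0,0,0.005],"delta_pos": [-0.012,0,0.15],"claw": 85},{"delta_rot": [0,0,0.005],"delta_pos": [-0.012,0,0.3],"claw": 85},{"delta_rot": [0,0,0.005],"delta_pos": [-0.012,0,0.4],"claw": 85},{"delta_rot": [0,0,0.005],"delta_pos": [-0.012,0,0.4],"claw": 85},{"delta_rot": [0,0,0.005],"delta_pos": [-0.012,0,0.4],"claw": 60}]'

```text
time: 2.28
eef_pos: [0.4467, 0.1268, 0.2306]
orientation: [-0.0, 0.705, 0.709, 0.001]
force: [0.9, 0.2, 0.9]
finger_gap: 0.879
grasp_force: 0.0
```

Request:
play_rows --steps '[{"delta_rot": [0,0,0],"delta_pos": [0,0,0],"claw": 35},{"delta_rot": [0,0,0],"delta_pos": [0,0,0],"claw": 35},{"delta_rot": [0,0,0],"delta_pos": [0,0,0],"claw": 35},{"delta_rot": [0,0,0],"delta_pos": [0,0,0],"claw": 35},{"delta_rot": [0,0,0],"delta_pos": [0,0,0],"claw": 35}]'

```text
time: 2.7
eef_pos: [0.447, 0.1258, 0.2315]
orientation: [0.0, 0.706, 0.709, 0.002]
force: [-1.8, -0.1, 6.7]
finger_gap: 0.478
grasp_force: 59.5
```

Request:
play_rows --steps '[{"delta_rot": [0,0,0],"delta_pos": [0,0,0],"claw": 35},{"delta_rot": [0,0,0],"delta_pos": [0,0,0],"claw": 35}]'

```text
time: 2.87
eef_pos: [0.447, 0.1258, 0.2314]
orientation: [0.0, 0.706, 0.709, 0.002]
force: [-1.5, 0.5, 8.3]
finger_gap: 0.476
grasp_force: 59.5
```

Request:
play_rows --steps '[{"delta_rot": [0,0,0],"delta_pos": [0,0,-0.1],"claw": 35},{"delta_rot": [0,0,0],"delta_pos": [0,0,-0.25],"claw": 35},{"delta_rot": [0,0,0],"delta_pos": [0,0,-0.4],"claw": 35},{"delta_rot": [0,0,0],"delta_pos": [0,0,-0.55],"claw": 35},{"delta_rot": [0,0,0],"delta_pos": [0,0,-0.55],"claw": 35}]'

```text
time: 3.28
eef_pos: [0.4483, 0.1253, 0.3456]
orientation: [0.002, 0.706, 0.708, 0.006]
force: [1.5, 1.1, -1.3]
finger_gap: 0.477
grasp_force: 60.9
```

Request:
play_rows --steps '[{"delta_rot": [0,0,0],"delta_pos": [-0.1,0.13,0],"claw": 35},{"delta_rot": [0,0,0],"delta_pos": [-0.21,0.27,0],"claw": 35},{"delta_rot": [0,0,0],"delta_pos": [-0.32,0.41,0],"claw": 35},{"delta_rot": [0,0,0],"delta_pos": [-0.43,0.55,0],"claw": 35},{"delta_rot": [0,0,0],"delta_pos": [-0.54,0.7,0],"claw": 35}]'

```text
time: 3.7
eef_pos: [0.5874, 0.0169, 0.3398]
orientation: [-0.0, 0.706, 0.709, 0.0]
force: [0.3, 0.5, -1.3]
finger_gap: 0.479
grasp_force: 61.0
```

Request:
play_rows --steps '[{"delta_rot": [0,0,0],"delta_pos": [-0.12,0.14,0],"claw": 35},{"delta_rot": [0,0,0],"delta_pos": [-0.12,0.14,0],"claw": 35},{"delta_rot": [0,0,0],"delta_pos": [-0.12,0.14,0],"claw": 35}]'

```text
time: 3.95
eef_pos: [0.6156, -0.0083, 0.3394]
orientation: [0.0, 0.707, 0.707, -0.0]
force: [-0.4, -0.1, -2.1]
finger_gap: 0.479
grasp_force: 61.3
```

```bash
python3 - <<'E'
from h import *
print(manip.observe()["eef_pos"]); plan([.615,-.0055,.2494],0)
for n in ("side","top"):
    t=manip.read_camera(n)["img"]
    t=t[60:300,200:440]
    cv2.imwrite(f"pics/b{n}.png",cv2.resize(t,None,fx=2.5,fy=2.5))
E
```

```text
[ 0.61556878 -0.00827076  0.33936409]
pos [ 0.014 -0.003  0.45 ] rot [ 0.     0.002 -0.   ] mm [ 3. -1. 90.] deg [ 0.   0.1 -0. ]
```

View pics/bside.png

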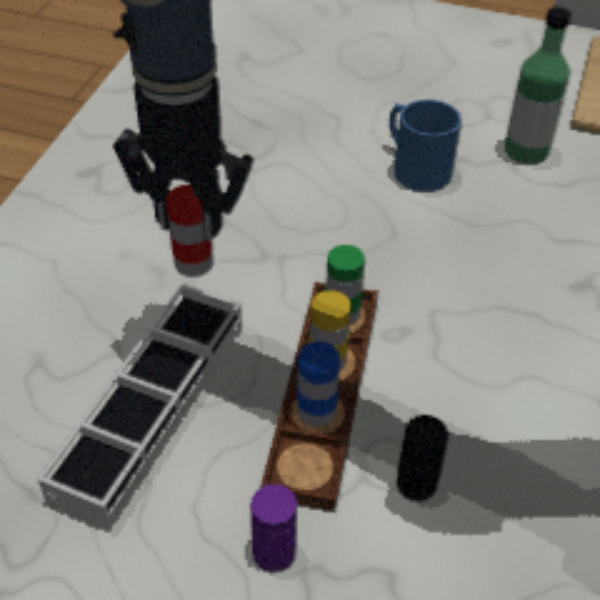

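The red tin is held upright over the right-hand compartment. I'm lowering it.

Request:
play_rows --steps '[{"delta_rot": [0,0,0],"delta_pos": [0.014,0,0.15],"claw": 35},{"delta_rot": [0,0,0],"delta_pos": [0.014,0,0.3],"claw": 35},{"delta_rot": [0,0,0],"delta_pos": [0.014,0,0.38],"claw": 35},{"delta_rot": [0,0,0],"delta_pos": [0.014,0,0.42],"claw": 35},{"delta_rot": [0,0,0],"delta_pos": [0.014,0,0.43],"claw": 35}]'

```text
time: 4.47
eef_pos: [0.6137, -0.0019, 0.2523]
orientation: [-0.001, 0.705, 0.709, -0.001]
force: [1.2, 0.3, -1.7]
finger_gap: 0.477
grasp_force: 61.3
```

Request:
play_rows --steps '[{"delta_rot": [0,0,0],"delta_pos": [0,0,0.005],"claw": 35},{"delta_rot": [0,0,0],"delta_pos": [0,0,0.01],"claw": 35},{"delta_rot": [0,0,0],"delta_pos": [0,0,0.01],"claw": 35}]'

```text
time: 4.72
eef_pos: [0.6153, -0.0032, 0.2529]
orientation: [0.001, 0.706, 0.709, 0.001]
force: [-0.4, 0.2, -1.4]
finger_gap: 0.477
grasp_force: 61.3
```

Request:
play_rows --steps '[{"delta_rot": [0,0,0],"delta_pos": [0,0,0.01],"claw": 35},{"delta_rot": [0,0,0],"delta_pos": [0,0,0.018],"claw": 35},{"delta_rot": [0,0,0],"delta_pos": [0,0,0.018],"claw": 35}]'

```text
time: 4.97
eef_pos: [0.6152, -0.0033, 0.2486]
orientation: [0.0, 0.706, 0.708, 0.001]
force: [-0.5, 0.4, -0.6]
finger_gap: 0.482
grasp_force: 61.3
```

Request:
play_rows --steps '[{"delta_rot": [0,0,0],"delta_pos": [0,0,0.004],"claw": 35},{"delta_rot": [0,0,0],"delta_pos": [0,0,0.006],"claw": 35},{"delta_rot": [0,0,0],"delta_pos": [0,0,0.006],"claw": 35}]'

```text
time: 5.22
eef_pos: [0.6152, -0.0035, 0.2485]
orientation: [0.0, 0.706, 0.708, 0.001]
force: [-2.9, 1.0, 8.9]
finger_gap: 0.474
grasp_force: 62.1
```

Contact is felt. I'm releasing, rising, then moving over blue: dx −160 mm, dy +57 mm.

Request:
play_rows --steps '[{"delta_rot": [0,0,0],"delta_pos": [0,0,0],"claw": 50},{"delta_rot": [0,0,0],"delta_pos": [0,0,0],"claw": 70},{"delta_rot": [0,0,0],"delta_pos": [0,0,0],"claw": 85},{"delta_rot": [0,0,0],"delta_pos": [0,0,0],"claw": 85},{"delta_rot": [0,0,0],"delta_pos": [0,0,0],"claw": 85}]'

```text
time: 5.63
eef_pos: [0.6149, -0.0033, 0.2467]
orientation: [-0.0, 0.706, 0.708, -0.0]
force: [0.2, 0.4, 0.2]
finger_gap: 0.998
grasp_force: 0.0
```

Request:
play_rows --steps '[{"delta_rot": [0,0,0],"delta_pos": [0,0,-0.1],"claw": 85},{"delta_rot": [0,0,0],"delta_pos": [0,0,-0.25],"claw": 85},{"delta_rot": [0,0,0],"delta_pos": [0,0,-0.4],"claw": 85},{"delta_rot": [0,0,0],"delta_pos": [0,0,-0.5],"claw": 85},{"delta_rot": [0,0,0],"delta_pos": [0,0,-0.5],"claw": 85}]'

```text
time: 6.05
eef_pos: [0.6163, -0.0038, 0.3517]
orientation: [0.003, 0.706, 0.708, 0.003]
force: [1.0, 0.1, -1.0]
finger_gap: 0.995
grasp_force: 0.0
```

Request:
play_rows --steps '[{"delta_rot": [0,0,0],"delta_pos": [0.07,-0.2,0],"claw": 85},{"delta_rot": [0,0,0],"delta_pos": [0.14,-0.4,0],"claw": 85},{"delta_rot": [0,0,0],"delta_pos": [0.21,-0.6,0],"claw": 85},{"delta_rot": [0,0,0],"delta_pos": [0.285,-0.8,0],"claw": 85},{"delta_rot": [0,0,0],"delta_pos": [0.285,-0.8,0],"claw": 85}]'

```text
time: 6.47
eef_pos: [0.4479, 0.0548, 0.3447]
orientation: [-0.004, 0.704, 0.71, -0.003]
force: [0.4, 0.6, -0.3]
finger_gap: 0.995
grasp_force: 0.0
```

Request:
play_rows --steps '[{"delta_rot": [0,0,0],"delta_pos": [0,0,0],"claw": 85},{"delta_rot": [0,0,0],"delta_pos": [0,0,0],"claw": 85},{"delta_rot": [0,0,0],"delta_pos": [0,0,0],"claw": 85}]'

```text
time: 6.72
eef_pos: [0.4559, 0.0528, 0.3471]
orientation: [0.001, 0.706, 0.708, 0.0]
force: [1.2, -0.5, 0.7]
finger_gap: 0.997
grasp_force: 0.0
```

```bash
python3 - <<'E'
from h import *
print(manip.observe()["eef_pos"]); plan([.4555,.0535,.231],0)
for n in ("side",):
    t=manip.read_camera(n)["img"]
    t=t[100:300,200:400]
    cv2.imwrite(f"pics/c{n}.png",cv2.resize(t,None,fx=3,fy=3))
E
```

```text
[0.45594515 0.05280629 0.34710066]
pos [ 0.004 -0.003  0.58 ] rot [0.002 0.001 0.004] mm [  1.  -1. 116.] deg [0.1 0.  0.2]
```

View pics/cside.png

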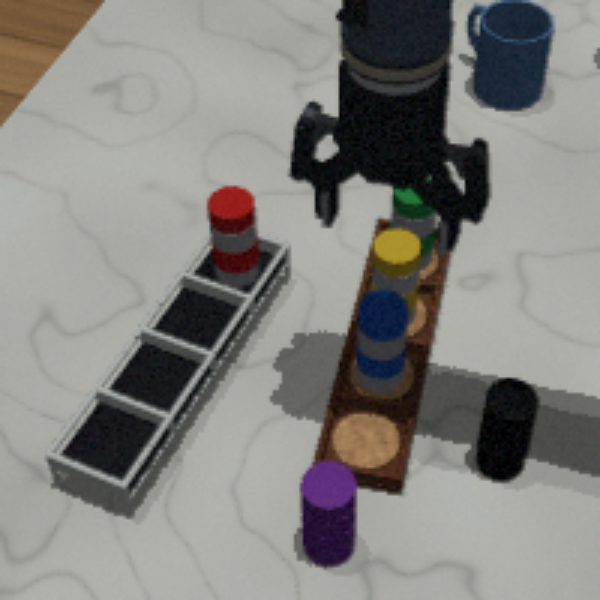

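Red stands in the right-end compartment at crop (235,255), and the gripper is above blue (383,330). I'm picking blue and carrying it dx +166, dy +13.

Request:
play_rows --steps '[{"delta_rot": [0,0,0],"delta_pos": [0,0,0.18],"claw": 85},{"delta_rot": [0,0,0],"delta_pos": [0,0,0.36],"claw": 85},{"delta_rot": [0,0,0],"delta_pos": [0,0,0.52],"claw": 85},{"delta_rot": [0,0,0],"delta_pos": [0,0,0.585],"claw": 85},{"delta_rot": [0,0,0],"delta_pos": [0,0,0.585],"claw": 85}]'

```text
time: 7.18
eef_pos: [0.4545, 0.0524, 0.2267]
orientation: [-0.001, 0.706, 0.708, -0.003]
force: [-0.4, -0.4, -0.0]
finger_gap: 0.993
grasp_force: 0.0
```

Request:
play_rows --steps '[{"delta_rot": [0,0,0],"delta_pos": [0,0,0],"claw": 60},{"delta_rot": [0,0,0],"delta_pos": [0,0,0],"claw": 35},{"delta_rot": [0,0,0],"delta_pos": [0,0,0],"claw": 35},{"delta_rot": [0,0,0],"delta_pos": [0,0,0],"claw": 35},{"delta_rot": [0,0,0],"delta_pos": [0,0,0],"claw": 35}]'

```text
time: 7.6
eef_pos: [0.4553, 0.0531, 0.2313]
orientation: [0.001, 0.706, 0.708, 0.001]
force: [-1.5, -1.6, 6.1]
finger_gap: 0.477
grasp_force: 60.1
```

Request:
play_rows --steps '[{"delta_rot": [0,0,0],"delta_pos": [0,0,0],"claw": 35},{"delta_rot": [0,0,0],"delta_pos": [0,0,0],"claw": 35},{"delta_rot": [0,0,0],"delta_pos": [0,0,0],"claw": 35}]'

```text
time: 7.85
eef_pos: [0.4553, 0.0531, 0.2312]
orientation: [0.001, 0.706, 0.708, 0.001]
force: [-0.3, -0.3, 6.8]
finger_gap: 0.479
grasp_force: 60.2
```

Request:
play_rows --steps '[{"delta_rot": [0,0,0],"delta_pos": [0,0,-0.1],"claw": 35},{"delta_rot": [0,0,0],"delta_pos": [0,0,-0.25],"claw": 35},{"delta_rot": [0,0,0],"delta_pos": [0,0,-0.4],"claw": 35},{"delta_rot": [0,0,0],"delta_pos": [0,0,-0.55],"claw": 35},{"delta_rot": [0,0,0],"delta_pos": [0,0,-0.55],"claw": 35}]'

```text
time: 8.27
eef_pos: [0.4564, 0.0529, 0.3452]
orientation: [0.002, 0.706, 0.708, 0.005]
force: [1.6, -0.2, -0.9]
finger_gap: 0.479
grasp_force: 61.0
```

Request:
play_rows --steps '[{"delta_rot": [0,0,0],"delta_pos": [0.02,0.17,0],"claw": 35},{"delta_rot": [0,0,0],"delta_pos": [0.03,0.35,0],"claw": 35},{"delta_rot": [0,0,0],"delta_pos": [0.045,0.53,0],"claw": 35},{"delta_rot": [0,0,0],"delta_pos": [0.065,0.7,0],"claw": 35},{"delta_rot": [0,0,0],"delta_pos": [0.065,0.83,0],"claw": 35}]'

```text
time: 8.68
eef_pos: [0.6227, 0.0681, 0.3393]
orientation: [0.0, 0.705, 0.709, 0.001]
force: [-0.1, 0.9, -1.4]
finger_gap: 0.478
grasp_force: 61.2
```

Request:
play_rows --steps '[{"delta_rot": [0,0,0],"delta_pos": [0,0,0],"claw": 35},{"delta_rot": [0,0,0],"delta_pos": [0,0,0],"claw": 35},{"delta_rot": [0,0,0],"delta_pos": [0,0,0],"claw": 35}]'

```text
time: 8.93
eef_pos: [0.6197, 0.0665, 0.3391]
orientation: [-0.001, 0.706, 0.708, -0.001]
force: [-0.3, -0.2, -1.5]
finger_gap: 0.477
grasp_force: 61.4
```

Request:
play_rows --steps '[{"delta_rot": [0,0,0],"delta_pos": [0,0,0.15],"claw": 35},{"delta_rot": [0,0,0],"delta_pos": [0,0,0.3],"claw": 35},{"delta_rot": [0,0,0],"delta_pos": [0,0,0.38],"claw": 35},{"delta_rot": [0,0,0],"delta_pos": [0,0,0.43],"claw": 35},{"delta_rot": [0,0,0],"delta_pos": [0,0,0.44],"claw": 35}]'

```text
time: 9.35
eef_pos: [0.619, 0.0669, 0.2502]
orientation: [-0.001, 0.706, 0.709, -0.001]
force: [-0.7, 1.2, -2.7]
finger_gap: 0.478
grasp_force: 61.5
```

Request:
play_rows --steps '[{"delta_rot": [0,0,0],"delta_pos": [0,0,0.01],"claw": 35},{"delta_rot": [0,0,0],"delta_pos": [0,0,0.018],"claw": 35},{"delta_rot": [0,0,0],"delta_pos": [0,0,0.018],"claw": 35}]'

```text
time: 9.6
eef_pos: [0.6209, 0.0667, 0.2494]
orientation: [0.0, 0.706, 0.708, 0.001]
force: [-0.2, -0.2, -0.7]
finger_gap: 0.474
grasp_force: 61.5
```

Request:
play_rows --steps '[{"delta_rot": [0,0,0],"delta_pos": [0,0,0.004],"claw": 35},{"delta_rot": [0,0,0],"delta_pos": [0,0,0.006],"claw": 35},{"delta_rot": [0,0,0],"delta_pos": [0,0,0.006],"claw": 35}]'

```text
time: 9.85
eef_pos: [0.621, 0.0667, 0.2484]
orientation: [0.0, 0.706, 0.708, 0.001]
force: [-1.4, 0.1, 4.9]
finger_gap: 0.48
grasp_force: 61.9
```

Contact. Releasing, then over to yellow: dx −156, dy −85.

Request:
play_rows --steps '[{"delta_rot": [0,0,0],"delta_pos": [0,0,0],"claw": 50},{"delta_rot": [0,0,0],"delta_pos": [0,0,0],"claw": 70},{"delta_rot": [0,0,0],"delta_pos": [0,0,0],"claw": 85},{"delta_rot": [0,0,0],"delta_pos": [0,0,0],"claw": 85},{"delta_rot": [0,0,0],"delta_pos": [0,0,0],"claw": 85}]'

```text
time: 10.27
eef_pos: [0.6206, 0.0668, 0.2469]
orientation: [-0.0, 0.706, 0.708, -0.0]
force: [0.4, -0.0, -0.3]
finger_gap: 0.995
grasp_force: 0.0
```

Request:
play_rows --steps '[{"delta_rot": [0,0,0],"delta_pos": [0,0,-0.1],"claw": 85},{"delta_rot": [0,0,0],"delta_pos": [0,0,-0.25],"claw": 85},{"delta_rot": [0,0,0],"delta_pos": [0,0,-0.4],"claw": 85},{"delta_rot": [0,0,0],"delta_pos": [0,0,-0.5],"claw": 85},{"delta_rot": [0,0,0],"delta_pos": [0,0,-0.5],"claw": 85}]'

```text
time: 10.68
eef_pos: [0.6221, 0.0663, 0.352]
orientation: [0.003, 0.706, 0.708, 0.004]
force: [-0.2, -0.4, 1.1]
finger_gap: 0.992
grasp_force: 0.0
```

Request:
play_rows --steps '[{"delta_rot": [0,0,0],"delta_pos": [-0.1,-0.18,0],"claw": 85},{"delta_rot": [0,0,0],"delta_pos": [-0.2,-0.36,0],"claw": 85},{"delta_rot": [0,0,0],"delta_pos": [-0.3,-0.54,0],"claw": 85},{"delta_rot": [0,0,0],"delta_pos": [-0.4,-0.72,0],"claw": 85},{"delta_rot": [0,0,0],"delta_pos": [-0.425,-0.78,0],"claw": 85}]'

```text
time: 11.1
eef_pos: [0.4598, -0.0222, 0.3458]
orientation: [-0.002, 0.708, 0.707, -0.002]
force: [-0.9, -0.6, 0.1]
finger_gap: 0.993
grasp_force: 0.0
```

Request:
play_rows --steps '[{"delta_rot": [0,0,0],"delta_pos": [0,0,0],"claw": 85},{"delta_rot": [0,0,0],"delta_pos": [0,0,0],"claw": 85},{"delta_rot": [0,0,0],"delta_pos": [0,0,0],"claw": 85}]'

```text
time: 11.35
eef_pos: [0.466, -0.018, 0.3472]
orientation: [0.0, 0.705, 0.709, 0.0]
force: [0.9, 0.7, 0.2]
finger_gap: 0.996
grasp_force: 0.0
```

```bash
python3 - <<'E'
from h import *
print(manip.observe()["eef_pos"]); plan([.4655,-.0185,.231],0)
t=manip.read_camera("side")["img"][100:300,200:400]
cv2.imwrite("pics/d.png",cv2.resize(t,None,fx=3,fy=3))
E
```

```text
[ 0.46602594 -0.01804145  0.34722196]
pos [-0.002 -0.003  0.581] rot [ 0.002 -0.     0.006] mm [ -0.  -1. 116.] deg [ 0.1 -0.   0.3]
```

View pics/d.png

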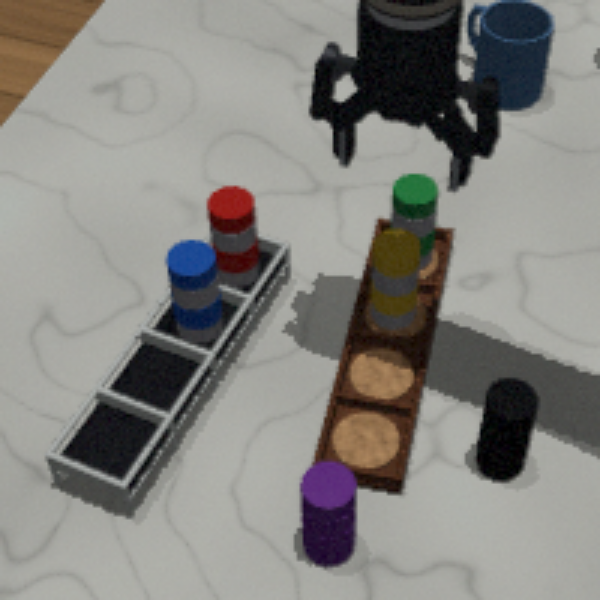

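Blue stands in the second compartment from the right at crop (195,295), and the gripper is over yellow (395,280). I'm picking it, lifting 125 mm and carrying it dx +163, dy +156.

Request:
play_rows --steps '[{"delta_rot": [0,0,0],"delta_pos": [0,0,0.18],"claw": 85},{"delta_rot": [0,0,0],"delta_pos": [0,0,0.36],"claw": 85},{"delta_rot": [0,0,0],"delta_pos": [0,0,0.52],"claw": 85},{"delta_rot": [0,0,0],"delta_pos": [0,0,0.585],"claw": 85},{"delta_rot": [0,0,0],"delta_pos": [0,0,0.585],"claw": 85}]'

```text
time: 11.82
eef_pos: [0.4647, -0.018, 0.2267]
orientation: [-0.002, 0.705, 0.709, -0.003]
force: [-0.3, 0.6, -0.3]
finger_gap: 0.995
grasp_force: 0.0
```

Request:
play_rows --steps '[{"delta_rot": [0,0,0],"delta_pos": [0,0,0],"claw": 60},{"delta_rot": [0,0,0],"delta_pos": [0,0,0],"claw": 35},{"delta_rot": [0,0,0],"delta_pos": [0,0,0],"claw": 35},{"delta_rot": [0,0,0],"delta_pos": [0,0,0],"claw": 35},{"delta_rot": [0,0,0],"delta_pos": [0,0,0],"claw": 35}]'

```text
time: 12.23
eef_pos: [0.4657, -0.0187, 0.2314]
orientation: [0.001, 0.706, 0.709, 0.001]
force: [0.2, -0.3, 5.1]
finger_gap: 0.479
grasp_force: 60.3
```

Request:
play_rows --steps '[{"delta_rot": [0,0,0],"delta_pos": [0,0,0],"claw": 35},{"delta_rot": [0,0,0],"delta_pos": [0,0,0],"claw": 35},{"delta_rot": [0,0,0],"delta_pos": [0,0,0],"claw": 35}]'

```text
time: 12.48
eef_pos: [0.4657, -0.0188, 0.2314]
orientation: [0.001, 0.706, 0.708, 0.001]
force: [-1.1, -0.3, 7.3]
finger_gap: 0.476
grasp_force: 60.4
```

Request:
play_rows --steps '[{"delta_rot": [0,0,0],"delta_pos": [0,0,-0.1],"claw": 35},{"delta_rot": [0,0,0],"delta_pos": [0,0,-0.25],"claw": 35},{"delta_rot": [0,0,0],"delta_pos": [0,0,-0.42],"claw": 35},{"delta_rot": [0,0,0],"delta_pos": [0,0,-0.58],"claw": 35},{"delta_rot": [0,0,0],"delta_pos": [0,0,-0.625],"claw": 35}]'

```text
time: 12.9
eef_pos: [0.466, -0.0194, 0.3596]
orientation: [0.002, 0.706, 0.708, 0.004]
force: [0.1, 0.3, -1.4]
finger_gap: 0.479
grasp_force: 60.9
```

Request:
play_rows --steps '[{"delta_rot": [0,0,0],"delta_pos": [0.13,0.14,0],"claw": 35},{"delta_rot": [0,0,0],"delta_pos": [0.26,0.28,0],"claw": 35},{"delta_rot": [0,0,0],"delta_pos": [0.39,0.42,0],"claw": 35},{"delta_rot": [0,0,0],"delta_pos": [0.52,0.55,0],"claw": 35},{"delta_rot": [0,0,0],"delta_pos": [0.65,0.68,0],"claw": 35}]'

```text
time: 13.32
eef_pos: [0.6011, 0.1132, 0.3545]
orientation: [-0.0, 0.706, 0.709, -0.0]
force: [0.5, -0.2, -0.5]
finger_gap: 0.477
grasp_force: 60.9
```

Request:
play_rows --steps '[{"delta_rot": [0,0,0],"delta_pos": [0.13,0.135,0],"claw": 35},{"delta_rot": [0,0,0],"delta_pos": [0.13,0.135,0],"claw": 35},{"delta_rot": [0,0,0],"delta_pos": [0.13,0.135,0],"claw": 35},{"delta_rot": [0,0,0],"delta_pos": [0.13,0.135,0],"claw": 35}]'

```text
time: 13.65
eef_pos: [0.6268, 0.1373, 0.3541]
orientation: [-0.0, 0.706, 0.708, -0.001]
force: [-0.5, -0.7, -1.2]
finger_gap: 0.478
grasp_force: 61.2
```

```bash
python3 - <<'E'
from h import *
print(manip.observe()["eef_pos"]); plan([.629,.138,.2485],0)
E
```

```text
[0.62683583 0.13729046 0.35408307]
pos [0.004 0.012 0.528] rot [-0.002  0.001  0.005] mm [  1.   2. 106.] deg [-0.1  0.1  0.2]
```

Request:
play_rows --steps '[{"delta_rot": [0,0,0],"delta_pos": [0,0.005,0.18],"claw": 35},{"delta_rot": [0,0,0],"delta_pos": [0,0.005,0.34],"claw": 35},{"delta_rot": [0,0,0],"delta_pos": [0,0.005,0.45],"claw": 35},{"delta_rot": [0,0,0],"delta_pos": [0,0.005,0.505],"claw": 35},{"delta_rot": [0,0,0],"delta_pos": [0,0.005,0.515],"claw": 35}]'

```text
time: 14.07
eef_pos: [0.6269, 0.1365, 0.25]
orientation: [-0.001, 0.706, 0.708, -0.002]
force: [0.3, -0.5, -0.8]
finger_gap: 0.475
grasp_force: 61.3
```

Request:
play_rows --steps '[{"delta_rot": [0,0,0],"delta_pos": [0,0,0.01],"claw": 35},{"delta_rot": [0,0,0],"delta_pos": [0,0,0.018],"claw": 35},{"delta_rot": [0,0,0],"delta_pos": [0,0,0.018],"claw": 35}]'

```text
time: 14.32
eef_pos: [0.6288, 0.1376, 0.2499]
orientation: [0.001, 0.706, 0.708, 0.001]
force: [-0.1, 0.6, -1.0]
finger_gap: 0.478
grasp_force: 61.3
```

Request:
play_rows --steps '[{"delta_rot": [0,0,0],"delta_pos": [0,0,0.004],"claw": 35},{"delta_rot": [0,0,0],"delta_pos": [0,0,0.006],"claw": 35},{"delta_rot": [0,0,0],"delta_pos": [0,0,0.006],"claw": 35}]'

```text
time: 14.57
eef_pos: [0.6287, 0.1378, 0.2485]
orientation: [0.0, 0.706, 0.709, 0.001]
force: [-0.5, -0.7, 3.8]
finger_gap: 0.475
grasp_force: 61.6
```

Contact. Releasing, then over to green: dx −158, dy −229.

Request:
play_rows --steps '[{"delta_rot": [0,0,0],"delta_pos": [0,0,0],"claw": 50},{"delta_rot": [0,0,0],"delta_pos": [0,0,0],"claw": 70},{"delta_rot": [0,0,0],"delta_pos": [0,0,0],"claw": 85},{"delta_rot": [0,0,0],"delta_pos": [0,0,0],"claw": 85},{"delta_rot": [0,0,0],"delta_pos": [0,0,0],"claw": 85}]'

```text
time: 14.98
eef_pos: [0.6283, 0.1378, 0.2472]
orientation: [-0.0, 0.706, 0.708, -0.0]
force: [0.7, -0.8, -0.6]
finger_gap: 0.992
grasp_force: 0.0
```

Request:
play_rows --steps '[{"delta_rot": [0,0,0],"delta_pos": [0,0,-0.1],"claw": 85},{"delta_rot": [0,0,0],"delta_pos": [0,0,-0.25],"claw": 85},{"delta_rot": [0,0,0],"delta_pos": [0,0,-0.4],"claw": 85},{"delta_rot": [0,0,0],"delta_pos": [0,0,-0.5],"claw": 85},{"delta_rot": [0,0,0],"delta_pos": [0,0,-0.5],"claw": 85}]'

```text
time: 15.4
eef_pos: [0.6299, 0.1375, 0.3524]
orientation: [0.002, 0.706, 0.708, 0.004]
force: [1.5, 0.5, 0.1]
finger_gap: 0.997
grasp_force: 0.0
```

Request:
play_rows --steps '[{"delta_rot": [0,0,0],"delta_pos": [-0.16,-0.11,0],"claw": 85},{"delta_rot": [0,0,0],"delta_pos": [-0.32,-0.22,0],"claw": 85},{"delta_rot": [0,0,0],"delta_pos": [-0.48,-0.33,0],"claw": 85},{"delta_rot": [0,0,0],"delta_pos": [-0.64,-0.44,0],"claw": 85},{"delta_rot": [0,0,0],"delta_pos": [-0.8,-0.55,0],"claw": 85}]'

```text
time: 15.82
eef_pos: [0.5174, -0.0239, 0.3466]
orientation: [-0.0, 0.706, 0.709, -0.0]
force: [0.4, -1.1, 0.1]
finger_gap: 0.994
grasp_force: 0.0
```

Request:
play_rows --steps '[{"delta_rot": [0,0,0],"delta_pos": [-0.16,-0.11,0],"claw": 85},{"delta_rot": [0,0,0],"delta_pos": [-0.345,-0.24,0],"claw": 85},{"delta_rot": [0,0,0],"delta_pos": [-0.345,-0.24,0],"claw": 85},{"delta_rot": [0,0,0],"delta_pos": [-0.345,-0.24,0],"claw": 85},{"delta_rot": [0,0,0],"delta_pos": [-0.345,-0.24,0],"claw": 85}]'

```text
time: 16.23
eef_pos: [0.4714, -0.0915, 0.3471]
orientation: [-0.0, 0.706, 0.708, 0.0]
force: [-0.7, 0.7, -0.3]
finger_gap: 0.997
grasp_force: 0.0
```

```bash
python3 - <<'E'
from h import *
print(manip.observe()["eef_pos"]); plan([.471,-.0915,.231],0)
t=manip.read_camera("side")["img"][100:300,200:400]
cv2.imwrite("pics/e.png",cv2.resize(t,None,fx=3,fy=3))
E
```

```text
[ 0.47139745 -0.09145903  0.34710697]
pos [-0.001 -0.002  0.581] rot [ 0.    -0.001  0.005] mm [ -0.  -0. 116.] deg [ 0.  -0.   0.2]
```

View pics/e.png

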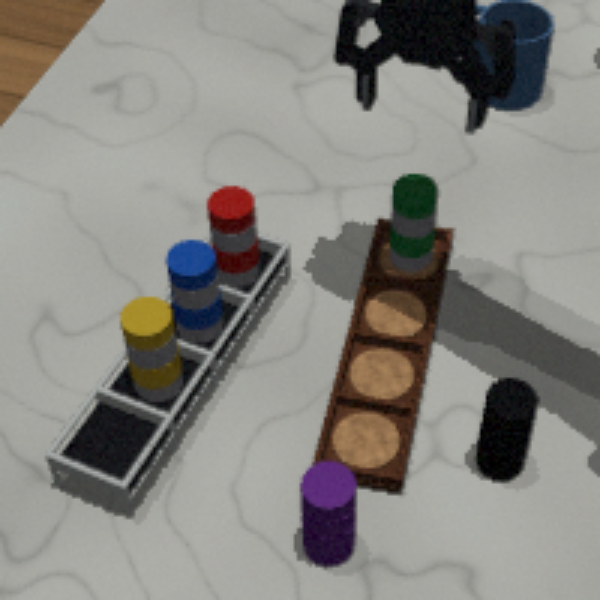

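Yellow stands in the third compartment at crop (153,350), and the gripper is over green (414,220). I'm picking it, lifting 140 mm and carrying it dx +165, dy +301.

Request:
play_rows --steps '[{"delta_rot": [0,0,0],"delta_pos": [0,0,0.18],"claw": 85},{"delta_rot": [0,0,0],"delta_pos": [0,0,0.36],"claw": 85},{"delta_rot": [0,0,0],"delta_pos": [0,0,0.52],"claw": 85},{"delta_rot": [0,0,0],"delta_pos": [0,0,0.585],"claw": 85},{"delta_rot": [0,0,0],"delta_pos": [0,0,0.585],"claw": 85}]'

```text
time: 16.7
eef_pos: [0.4709, -0.0898, 0.2268]
orientation: [-0.003, 0.705, 0.71, -0.003]
force: [-0.2, 0.2, -0.0]
finger_gap: 0.997
grasp_force: 0.0
```

Request:
play_rows --steps '[{"delta_rot": [0,0,0],"delta_pos": [0,0,0],"claw": 60},{"delta_rot": [0,0,0],"delta_pos": [0,0,0],"claw": 35},{"delta_rot": [0,0,0],"delta_pos": [0,0,0],"claw": 35},{"delta_rot": [0,0,0],"delta_pos": [0,0,0],"claw": 35},{"delta_rot": [0,0,0],"delta_pos": [0,0,0],"claw": 35}]'

```text
time: 17.12
eef_pos: [0.4718, -0.0917, 0.2316]
orientation: [0.001, 0.706, 0.709, 0.001]
force: [0.1, 0.7, 5.2]
finger_gap: 0.477
grasp_force: 60.1
```

Request:
play_rows --steps '[{"delta_rot": [0,0,0],"delta_pos": [0,0,0],"claw": 35},{"delta_rot": [0,0,0],"delta_pos": [0,0,0],"claw": 35},{"delta_rot": [0,0,0],"delta_pos": [0,0,0],"claw": 35}]'

```text
time: 17.37
eef_pos: [0.4718, -0.0918, 0.2316]
orientation: [0.001, 0.706, 0.708, 0.001]
force: [-1.1, 0.8, 6.6]
finger_gap: 0.48
grasp_force: 60.1
```

Request:
play_rows --steps '[{"delta_rot": [0,0,0],"delta_pos": [0,0,-0.12],"claw": 35},{"delta_rot": [0,0,0],"delta_pos": [0,0,-0.3],"claw": 35},{"delta_rot": [0,0,0],"delta_pos": [0,0,-0.48],"claw": 35},{"delta_rot": [0,0,0],"delta_pos": [0,0,-0.64],"claw": 35},{"delta_rot": [0,0,0],"delta_pos": [0,0,-0.7],"claw": 35}]'

```text
time: 17.78
eef_pos: [0.472, -0.0926, 0.3748]
orientation: [0.003, 0.706, 0.708, 0.003]
force: [1.1, 0.4, -1.1]
finger_gap: 0.475
grasp_force: 61.0
```

Request:
play_rows --steps '[{"delta_rot": [0,0,0],"delta_pos": [0.17,0.05,0],"claw": 35},{"delta_rot": [0,0,0],"delta_pos": [0.35,0.1,0],"claw": 35},{"delta_rot": [0,0,0],"delta_pos": [0.53,0.16,0],"claw": 35},{"delta_rot": [0,0,0],"delta_pos": [0.71,0.22,0],"claw": 35},{"delta_rot": [0,0,0],"delta_pos": [0.88,0.28,0],"claw": 35}]'

```text
time: 18.2
eef_pos: [0.5264, 0.0864, 0.3707]
orientation: [-0.0, 0.706, 0.709, 0.001]
force: [1.3, -0.5, -1.5]
finger_gap: 0.477
grasp_force: 61.0
```

Request:
play_rows --steps '[{"delta_rot": [0,0,0],"delta_pos": [0.15,0.13,0],"claw": 35},{"delta_rot": [0,0,0],"delta_pos": [0.3,0.26,0],"claw": 35},{"delta_rot": [0,0,0],"delta_pos": [0.43,0.38,0],"claw": 35},{"delta_rot": [0,0,0],"delta_pos": [0.54,0.48,0],"claw": 35},{"delta_rot": [0,0,0],"delta_pos": [0.625,0.54,0],"claw": 35}]'

```text
time: 18.62
eef_pos: [0.6353, 0.2127, 0.37]
orientation: [0.0, 0.705, 0.709, 0.001]
force: [-0.2, 0.2, -1.1]
finger_gap: 0.477
grasp_force: 61.1
```

Request:
play_rows --steps '[{"delta_rot": [0,0,0],"delta_pos": [0,0,0],"claw": 35},{"delta_rot": [0,0,0],"delta_pos": [0,0,0],"claw": 35},{"delta_rot": [0,0,0],"delta_pos": [0,0,0],"claw": 35},{"delta_rot": [0,0,0],"delta_pos": [0,0,0],"claw": 35}]'

```text
time: 18.95
eef_pos: [0.6336, 0.2083, 0.3705]
orientation: [0.0, 0.706, 0.708, -0.0]
force: [0.2, -0.2, -2.3]
finger_gap: 0.481
grasp_force: 61.2
```

```bash
python3 - <<'E'
from h import *
print(manip.observe()["eef_pos"]); plan([.636,.2095,.2485],0)
E
```

```text
[0.6336239  0.2082866  0.37050805]
pos [0.006 0.012 0.61 ] rot [-0.     0.     0.002] mm [  1.   2. 122.] deg [-0.   0.   0.1]
```

Request:
play_rows --steps '[{"delta_rot": [0,0,0],"delta_pos": [0,0.005,0.18],"claw": 35},{"delta_rot": [0,0,0],"delta_pos": [0,0.005,0.36],"claw": 35},{"delta_rot": [0,0,0],"delta_pos": [0,0.005,0.5],"claw": 35},{"delta_rot": [0,0,0],"delta_pos": [0,0.005,0.575],"claw": 35},{"delta_rot": [0,0,0],"delta_pos": [0,0.005,0.59],"claw": 35}]'

```text
time: 19.37
eef_pos: [0.6333, 0.2085, 0.2491]
orientation: [-0.001, 0.706, 0.708, -0.003]
force: [0.5, -0.6, -2.1]
finger_gap: 0.477
grasp_force: 61.3
```

Request:
play_rows --steps '[{"delta_rot": [0,0,0],"delta_pos": [0,0,0.01],"claw": 35},{"delta_rot": [0,0,0],"delta_pos": [0,0,0.018],"claw": 35},{"delta_rot": [0,0,0],"delta_pos": [0,0,0.018],"claw": 35}]'

```text
time: 19.62
eef_pos: [0.6356, 0.2095, 0.2503]
orientation: [0.001, 0.706, 0.708, 0.001]
force: [0.2, 0.5, -2.0]
finger_gap: 0.477
grasp_force: 61.3
```

Request:
play_rows --steps '[{"delta_rot": [0,0,0],"delta_pos": [0,0,0.004],"claw": 35},{"delta_rot": [0,0,0],"delta_pos": [0,0,0.006],"claw": 35},{"delta_rot": [0,0,0],"delta_pos": [0,0,0.006],"claw": 35}]'

```text
time: 19.87
eef_pos: [0.6354, 0.2099, 0.2487]
orientation: [0.0, 0.706, 0.708, 0.001]
force: [-0.1, -0.8, 2.8]
finger_gap: 0.473
grasp_force: 61.6
```

Contact. Releasing, rising and looking.

Request:
play_rows --steps '[{"delta_rot": [0,0,0],"delta_pos": [0,0,0],"claw": 50},{"delta_rot": [0,0,0],"delta_pos": [0,0,0],"claw": 70},{"delta_rot": [0,0,0],"delta_pos": [0,0,0],"claw": 85},{"delta_rot": [0,0,0],"delta_pos": [0,0,0],"claw": 85},{"delta_rot": [0,0,0],"delta_pos": [0,0,0],"claw": 85}]'

```text
time: 20.28
eef_pos: [0.6351, 0.2098, 0.2475]
orientation: [-0.0, 0.706, 0.708, 0.0]
force: [0.3, -0.0, -0.4]
finger_gap: 0.995
grasp_force: 0.0
```

Request:
play_rows --steps '[{"delta_rot": [0,0,0],"delta_pos": [0,0,-0.15],"claw": 85},{"delta_rot": [0,0,0],"delta_pos": [0,0,-0.3],"claw": 85},{"delta_rot": [0,0,0],"delta_pos": [0,0,-0.5],"claw": 85},{"delta_rot": [0,0,0],"delta_pos": [0,0,-0.7],"claw": 85},{"delta_rot": [0,0,0],"delta_pos": [0,0,-0.9],"claw": 85}]'

```text
time: 20.7
eef_pos: [0.6348, 0.2096, 0.4292]
orientation: [-0.0, 0.706, 0.708, -0.0]
force: [0.4, -0.1, 0.3]
finger_gap: 0.991
grasp_force: 0.0
```

Request:
play_rows --steps '[{"delta_rot": [0,0,0],"delta_pos": [-0.5,-0.6,0],"claw": 85},{"delta_rot": [0,0,0],"delta_pos": [-0.5,-0.6,0],"claw": 85},{"delta_rot": [0,0,0],"delta_pos": [-0.5,-0.6,0],"claw": 85},{"delta_rot": [0,0,0],"delta_pos": [-0.5,-0.6,0],"claw": 85},{"delta_rot": [0,0,0],"delta_pos": [-0.5,-0.6,0],"claw": 85}]'

```text
time: 21.12
eef_pos: [0.5116, 0.1039, 0.4275]
orientation: [-0.002, 0.708, 0.706, -0.001]
force: [0.2, -0.2, -0.4]
finger_gap: 0.995
grasp_force: 0.0
```

```bash
python3 - <<'E'
from h import *
cv2.imwrite("pics/f.png",manip.read_camera("side")["img"])
E
```

```text
(no output)
```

View pics/f.png

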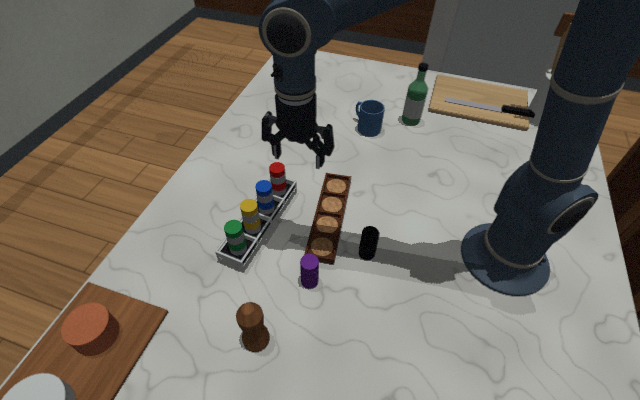

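All four tins stand upright, one per compartment. From left to right they are green (235,237), yellow (250,217), blue (264,194) and red (278,177). The mill at (252,327) hasn't moved and the arm is clear.

```bash
python3 -c "
from station import manip
print(manip.sign_off())"
```

```text
the job is handed in; nothing more can be done
None
```

The four tins now stand upright in the white rack in reverse order (left to right: green, yellow, blue, red), the pepper mill is undisturbed, and the job was handed in at about 21 s.

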